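# Index a test tile round to the pointer

## Task

Bring the L-shaped test tile on the round ratchet table to the table's pointer by pushing the wooden hand plate of the push bar fully in and letting it spring fully back, again and again: each full stroke turns the table one tooth. Stop when the tile stands at the pointer. Do not touch the table or the things on it, and leave them all standing.

Things in the scene. Friction and masses are not known exactly. Their poses are not given: they have to be found in the camera images.
- index_table: Round wooden table on a pedestal, 284 mm across, 10 mm thick, its top 111 mm above the bench, turning about a vertical axis; origin on that axis. An 8-tooth ratchet under it: each full stroke of the push bar turns it 45 degrees counter-clockwise seen from above; it stays put while the bar springs back. Eight stations 45 degrees apart, 100 mm from the axis, parted by dark lines. Not to be touched.
- pointer_station (a point): The place on the table top in front of the fixed pointer: 100 mm from the axis, 111 mm above the bench. It does not turn with the table. The grey pointer post (22 mm wide, 125 mm high) with its steel tip stands just outside the rim beyond it, 166 mm from the axis.
- tile: The L-shaped glazed test tile, 44 x 46 mm on the table and 62 mm high, standing loose at one of the stations, two, three or four teeth before the pointer. Origin: centre of its underside, z up. Not to be touched.
- low_tub: Round lidded tub, 67 mm across, 57 mm high, loose at another of those stations. Origin: centre of its underside, z up. Not to be touched.
- tall_tub: Round lidded tub, 67 mm across, 62 mm high, loose at another of those stations. Origin: centre of its underside, z up. Not to be touched.
- push_plate (a point): Point on the outer face of the push bar's upright wooden hand plate (12 mm thick, 56 mm wide, from 79 to 171 mm above the bench), on its middle line 150 mm above the bench. Its x axis points level into the plate, along the push, and its y axis along the plate's width. It moves with the bar. Outside the plate, away from the table, the bench is free for 80 mm or more.
- push_bar (a joint): Travel of the push bar in m: 0 = fully out (rest), 0.049 = fully in at its solid stop. A spring pushes it back out when let go. A steady push at 50 mm/s takes 3 to 14 N; at the stop the force rises sharply. The tooth is picked up after about 10 mm; the table is fully indexed only at the stop. A hurried push (150 mm/s) makes it run on by several degrees.

How it is judged:
On the way, in this order (a step that is already met when the one before it is completed fails the run):
1. the push bar is pushed fully in (value of joint push_bar above 0.044 m).
2. the push bar has sprung back out (value of joint push_bar below 0.006 m), for 0.05 s.
3. the push bar is pushed fully in again (value of joint push_bar above 0.044 m).
At the end, for the whole second after the job is handed in: The tile's middle is within 22 mm (level distance) of the pointer station, the table is at rest, the push bar is back out (within 6 mm of its rest), and the tile and both tubs stand upright (within 8 degrees) on the table (horizontal distance between tile and pointer_station below 0.022 m and value of joint push_bar below 0.006 m and angular speed of index_table below 0.05 rad/s and angle between each of tile, low_tub, tall_tub's own z axis and vertical below 0.15 rad and height (world z) of each of tile, low_tub, tall_tub above 0.105 m); the robot touches nothing.
It fails at once if the robot touches the table or something standing on it (contact force between any of the fingers, the arm and index_table above 1 N or contact force between any of the fingers, the arm and tile above 0.5 N or contact force between any of the fingers, the arm and low_tub above 0.5 N or contact force between any of the fingers, the arm and tall_tub above 0.5 N).
It fails at once if something on the table tips over (angle between any of tile, low_tub, tall_tub's own z axis and vertical above 0.6 rad).
It also fails if it takes over 48 s, if anything falls off the work surface, if the arm or the gripper's body presses on something with over 40 N, if the wrist force passes 120 N, or if a joint passes its speed limit or range.

## Robot

A 6-joint arm with a two-finger parallel gripper is mounted at the origin on a cart in front of the work surface, level with it; the furniture and walls round the work are solid. World frame = base frame: x ahead of the robot, y to its left, z up, the work surface at z = 0. Lengths are in m, angles in rad, forces in N, time in s.
With the tool pointing down it reaches from about 0.375 to 0.9 m from the base axis. Payload 3.1 kg.
Tool frame: the origin (TCP) lies on the mounting face of the last link; the fingertips stand 182 mm ahead of it and the grasp point (between the pads) lies 164 mm ahead of it; z points along the fingers, y is the direction in which the jaws open and shut (so a half turn about z gives the same grasp; the last joint's range is limited). The gripper opens to 87 mm and grips with 3 to 60 N. Pads are 19 mm wide; open, the fingers measure 117 mm over their backs; the gripper's body (75 mm by 190 mm) begins 51 mm behind the grasp point.
Start: joints at [-1.373, 0.527, 1.433, -0, 1.181, -0.178], TCP at [0.229, -0.581, 0.405] pointing down, gripper open.
Joint ranges: [-3.08, 3.08], [-0.75, 2.2], [0.22, 2.44], [-1.43, 4.57], [0, 2.65], [-2.85, 2.85]. Speed limits (rad/s): [2.79, 2.79, 3.14, 3.14, 3.14, 3.14].

## Interface

Orientations are given as a unit quaternion [x, y, z, w].
In Python, from rig import robot, camera, camera_model gives the robot as it stands.
- The arm moves only by the tool drive_tool, never from a script. Its argument "plan" is a list that holds one entry, the list of rows, each a list of 6 numbers: the shift along the world's x, y, z in units of 2.5 cm (1.0 is 2.5 cm), then the turn, a rotation vector about the world's x, y, z in units of 6 degrees (1.0 is 6 degrees). A call has 1 to 8 rows; each row shifts and turns the commanded pose from where the row before left it; what a row does not reach is not made up. A row lasts 1/8 s, in which the tool goes at most 62.5 mm and 10.7 degrees, less where a joint would pass 70% of its speed; a pose out of reach is approached as far as the arm can. A call with a number of a shift or a turn outside -1 to 1 is refused whole. A call with a gripper value outside its range is refused whole. "grip" is the closure, from 0 (fully open) to 1 (shut), set as the call begins (left out, the last holds). The fingers move at their own pace and stop on an object; "force" is the grip in N (left out, the last holds). Time passes only in rows, so rows that do not move let the fingers close. It gives the time, the measured TCP pose, the force and the opening at its end, in the units of the state.
- robot.get_obs(): the state, without advancing time (a new reading comes with each control period).
- camera(name): name is "side" or "top" or "wrist"; returns the picture (480x640x3 uint8, red, green, blue); there is no depth.
- camera_model(name): a dict with "K" (3x3 intrinsics, pixels), "world_to_cam" (4x4, takes a point from world to camera coordinates); the wrist camera has in their place "tool_from_camera" (4x4, takes a point from camera to tool coordinates, whose origin is the TCP and whose axes are the flange's). Camera axes: x right, y up, looking along -z (the intrinsics and any distortion apply to the point x, -y, -z); pixel columns grow to the right and rows downward; lengths in m; the calibration is good to about 2 mm. A picture is of the moment at which its call begins: read the wrist's pose just before it. camera_model takes no time and is no camera call.
- robot.hand_in(): hands the job in, once; it reports no verdict.
The state is a dict: "time": time; "q": joint angles; "joint_velocities": joint speeds; "joint_torque": joint torques, N m; "position": TCP position; "tool_rot": TCP orientation; "ft_force": force on the tool from outside, world axes, zero at the start; "moment": the same for the moment, N m; "grip_width": finger opening in m.
Only numpy, scipy, OpenCV 4.12 (cv2) and the standard library are available. Lean on these libraries where they do the work, as an engineer would, in place of code of your own. Each camera call takes 0.05 s, during which the arm holds its last target.

## Working session

There is one attempt and no reset: what is moved stays moved. The work goes in short steps, Python scripts to look and compute and a tool call to move; the robot and the scene stay as the last step left them, time stands still between calls to the robot, and variables do not carry over. Pictures are saved under pics/ and viewed, and the job is handed in when it is done.

Besides the shell and the picture viewer there is one more tool, called after "Emit:" as name(argument=value, ...) on one line, values as JSON. drive_tool: Moves the arm, as the interface text tells. Shifts and turns lie within -1 to 1; 1 stands for 2.5 cm of shift or 6 degrees of turn. Its arguments: {"type":"object","properties":{"plan":{"type":"array","items":{"type":"array","items":{"type":"array","items":{"type":"number","minimum":-1,"maximum":1}}}},"grip":{"type":"number"},"force":{"type":"number"}},"required":["plan"]}

```bash
mkdir -p pics; python3 - <<'E'
from rig import robot,camera,camera_model
import cv2
o=robot.get_obs();print({k:o[k] for k in('time','position','tool_rot','grip_width','q')})
for n in('side','top'):
    cv2.imwrite(f'pics/{n}0.png',camera(n)[:,:,::-1]);m=camera_model(n);print(n,m)
E
```

```text
{'time': 0.0, 'position': array([ 0.22934201, -0.58103333,  0.4037602 ]), 'tool_rot': array([ 9.82398493e-01,  1.86794100e-01, -3.17957340e-05, -1.07882915e-03]), 'grip_width': 0.08747096241152437, 'q': array([-1.37349241e+00,  5.28480044e-01,  1.43391008e+00, -4.67980307e-05,
        1.18136070e+00, -1.78474068e-01])}
side {'K': array([[620.11632908,   0.        , 318.26059527],
       [  0.        , 620.11632908, 239.47793113],
       [  0.        ,   0.        ,   1.        ]]), 'world_to_cam': array([[-0.99006016, -0.14049334, -0.00651882,  0.55846918],
       [ 0.07011165, -0.53319708,  0.8430808 , -0.08859301],
       [-0.12192305,  0.83424367,  0.53774741, -1.157479  ],
       [ 0.        ,  0.        ,  0.        ,  1.        ]])}
top {'K': array([[553.28440112,   0.        , 323.89872874],
       [  0.        , 553.28440112, 240.10416746],
       [  0.        ,   0.        ,   1.        ]]), 'world_to_cam': array([[-0.00790238, -0.99996724, -0.00174994,  0.1667811 ],
       [ 0.99693308, -0.00801463,  0.0778473 , -0.54376339],
       [-0.07785877, -0.00112939,  0.99696376, -0.95993923],
       [ 0.        ,  0.        ,  0.        ,  1.        ]])}
```

View pics/side0.png

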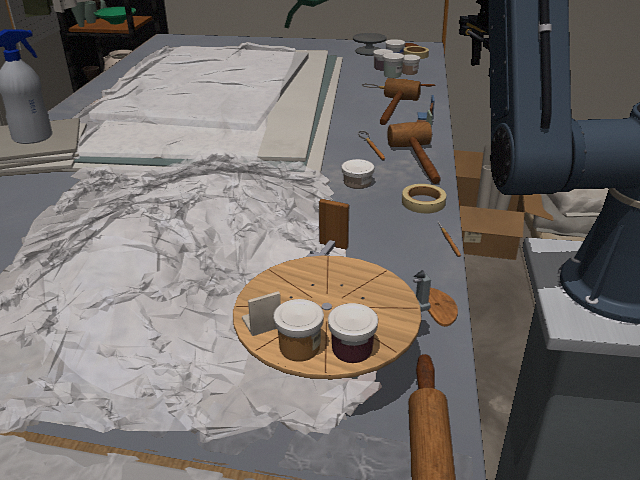

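View pics/top0.png

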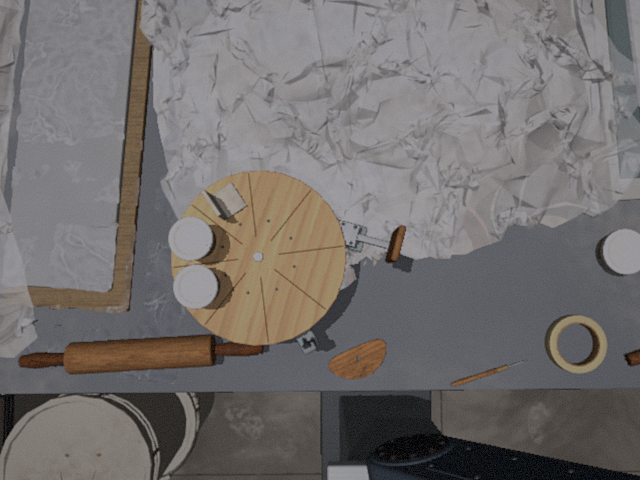

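Top view: table centre is about (258,257), the pointer about (307,341), the tile about (225,203) and the plate about (397,244). The tile looks about 180° (4 teeth) before the pointer. Next I measure these properly.

```bash
cat > h.py <<'E'
import numpy as np,cv2
from rig import camera_model
def ray(n,u,v,z):
    m=camera_model(n);K=m['K'];T=m['world_to_cam'];R=T[:3,:3];c=-R.T@T[:3,3]
    d=R.T@np.array([(u-K[0,2])/K[0,0],-(v-K[1,2])/K[1,1],-1]);return c+d*(z-c[2])/d[2]
def proj(n,p):
    m=camera_model(n);T=m['world_to_cam'];q=T[:3,:3]@p+T[:3,3]
    return m['K'][0,0]*q[0]/-q[2]+m['K'][0,2], m['K'][1,1]*-q[1]/-q[2]+m['K'][1,2]
E
python3 - <<'E'
from h import *
t=cv2.imread('pics/top0.png');s=cv2.imread('pics/side0.png')
a=cv2.resize(t[160:360,160:420],None,fx=3,fy=3,interpolation=cv2.INTER_CUBIC);cv2.imwrite('pics/t1.png',a)
b=cv2.resize(t[215:275,330:420],None,fx=8,fy=8,interpolation=cv2.INTER_CUBIC);cv2.imwrite('pics/t2.png',b)
b=cv2.resize(s[185:385,225:465],None,fx=3,fy=3,interpolation=cv2.INTER_CUBIC);cv2.imwrite('pics/s1.png',b)
# table: ellipse of wood mask in top view
hsv=cv2.cvtColor(t,cv2.COLOR_BGR2HSV)
print(hsv[250,320],hsv[235,398],hsv[300,240])
m=cv2.inRange(hsv,(8,60,90),(25,255,255));m[:165]=0;m[348:]=0;m[:,:165]=0;m[:,352:]=0
cs=max(cv2.findContours(m,0,1)[0],key=cv2.contourArea);h=cv2.convexHull(cs)
w=np.array([ray('top',*p[0],.111)[:2] for p in h]);
A=np.c_[2*w,np.ones(len(w))]
keep=np.ones(len(w),bool)
for _ in range(5):
    x=np.linalg.lstsq(A[keep],(w**2).sum(1)[keep],rcond=None)[0];r=np.sqrt(x[2]+x[:2]@x[:2]);e=np.hypot(*(w-x[:2]).T)-r;keep=abs(e)<.004
print('centre',x[:2],r,keep.sum(),len(w), 'hub px',ray('top',258,257,.111))
E
```

```text
[ 17  99 152] [ 13 145 116] [ 19  89 157]
centre [0.51213816 0.26829813] 0.14054803658214807 52 52 hub px [0.51168297 0.26848599 0.111     ]
```

View pics/t1.png

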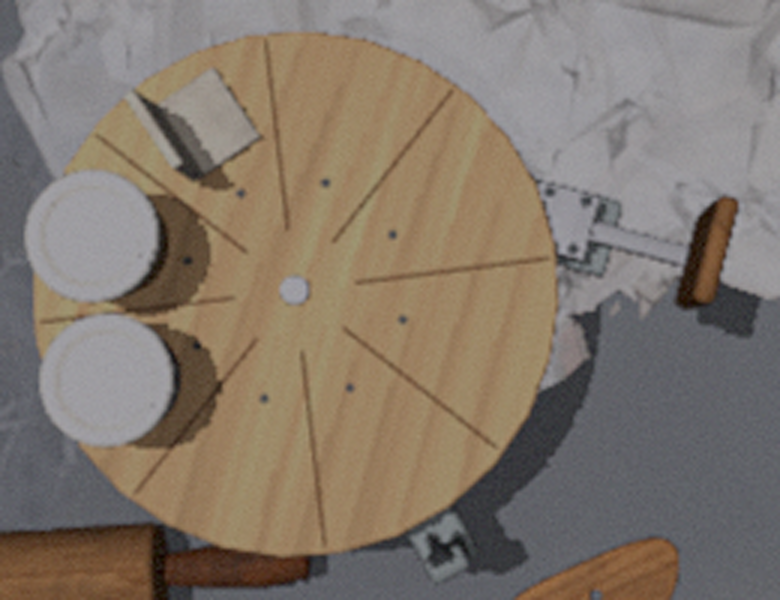

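View pics/t2.png

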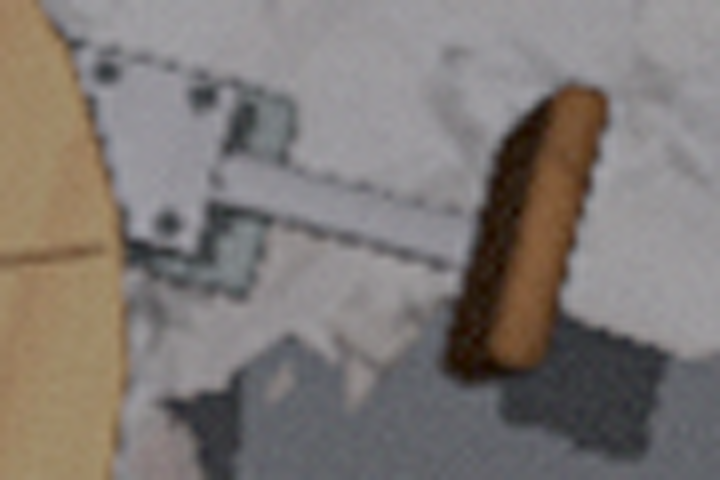

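View pics/s1.png

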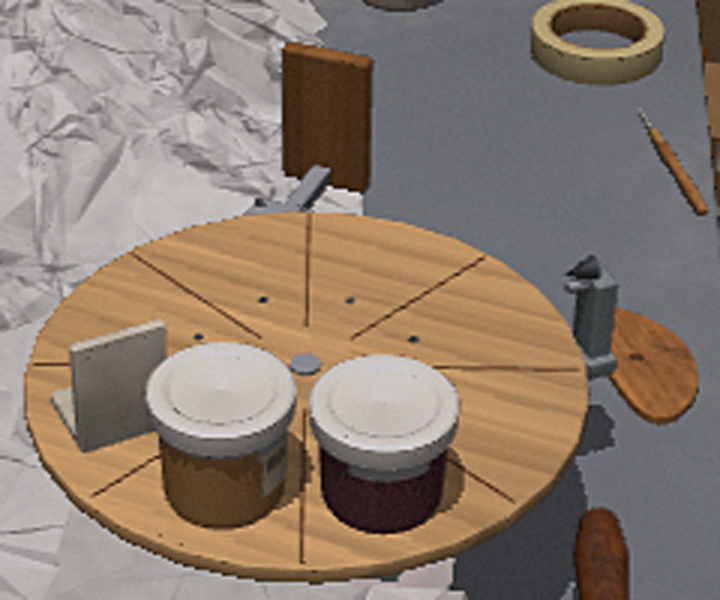

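The tile is in the sector centred at image angle ~120° and the pointer is at −60°, so it needs 4 teeth. Now the plate's outer top edge, crop (605,92) to (547,368).

```bash
python3 - <<'E'
from h import *
P=lambda u,v,z:ray('top',330+(u+.5)/8-.5,215+(v+.5)/8-.5,z)[:2]
a=P(607,92,.171);b=P(545,368,.171);c=P(548,90,.171);d=P(490,366,.171)
print(a,b,c,d,np.linalg.norm(a-b),np.linalg.norm(a-c))
w=(a-b)/np.linalg.norm(a-b);n=np.array([-w[1],w[0]]);print('mid outer',(a+b)/2,'n',n,np.degrees(np.arctan2(n[1],n[0])))
C=np.array([.5119,.2684])
# rod direction
r1=P(222,180,.1);r2=P(465,240,.1);print('rod',np.degrees(np.arctan2(*(r1-r2)[::-1])))
pt=ray('top',160+445/3,160+545/3,.125)[:2]-C;print('ptr',np.degrees(np.arctan2(pt[1],pt[0])),np.linalg.norm(pt))
for q in[(265,40),(450,90),(548,258),(495,445),(323,545),(135,492),(42,322),(97,137)]:
  l=ray('top',160+q[0]/3,160+q[1]/3,.111)[:2]-C;print(round(np.degrees(np.arctan2(l[1],l[0]))),end=' ')
print()
# plate from side: top corners of table-facing side
for q in[(285,43),(372,60)]: print('side top inner?',ray('side',225+q[0]/3,185+q[1]/3,.171)[:2])
m=(a+b)/2
for k in(0,.049): print('plate inner face dist from axis',np.linalg.norm(m+n*(k+.012)-C))
E
```

```text
[0.55359564 0.03940552] [0.5017694  0.05201425] [0.55406341 0.05049383] [0.50222591 0.06230109] 0.05333797135768529 0.011098173135608434
mid outer [0.52768252 0.04570988] n [0.23639311 0.9716575 ] 76.32624373024657
rod 75.60631794928311
ptr -149.00520846164582 0.15629254329368925
7 -38 -83 -128 -173 142 97 52 
side top inner? [0.55361329 0.04390706]
side top inner? [0.50077528 0.05761361]
plate inner face dist from axis 0.2118500260787935
plate inner face dist from axis 0.16618653439203154
```

Emit:
drive_tool(plan=[[[0.5, 1, 0, 0, 0, 0.4], [0.5, 1, 0, 0, 0, 0.4], [0.5, 1, 0, 0, 0, 0.4], [0.5, 1, 0, 0, 0, 0.4], [0.5, 1, 0, 0, 0, 0.4], [0.5, 1, 0, 0, 0, 0.4], [0.5, 1, 0, 0, 0, 0.4], [0.5, 1, 0, 0, 0, 0.4]]], grip=1, force=20)

```text
time: 1.1
position: [0.3297, -0.3804, 0.4044]
tool_rot: [0.937, 0.349, -0.0, -0.0]
ft_force: [0.1, -0.8, 0.2]
grip_width: 0.0146
```

Emit:
drive_tool(plan=[[[0.5, 1, 0, 0, 0, 0.4], [0.5, 1, 0, 0, 0, 0.4], [0.5, 1, 0, 0, 0, 0.4], [0.5, 1, 0, 0, 0, 0.4], [0.5, 1, 0, 0, 0, 0.4], [0.5, 1, 0, 0, 0, 0.4], [0.5, 1, 0, 0, 0, 0.4], [0, 0, 0, 0, 0, 0]]])

```text
time: 2.1
position: [0.4171, -0.2049, 0.4045]
tool_rot: [0.876, 0.482, -0.0, -0.001]
ft_force: [-1.2, 0.2, -0.2]
grip_width: 0.0007
```

Emit:
drive_tool(plan=[[[0.5, 1, 0, 0, 0, 0.4], [0.5, 1, 0, 0, 0, 0.4], [0.5, 1, 0, 0, 0, 0.4], [0.5, 1, 0, 0, 0, 0.4], [0.5, 1, 0, 0, 0, 0.4], [0.5, 1, 0, 0, 0, 0.4], [0.5, 1, 0, 0, 0, 0.4], [0.5, 1, 0, 0, 0, 0.3]]])

```text
time: 3.1
position: [0.5174, -0.0066, 0.4046]
tool_rot: [0.787, 0.616, -0.0, 0.0]
ft_force: [0.1, -0.3, -0.1]
grip_width: 0.0006
```

Emit:
drive_tool(plan=[[[0, 0.2, -0.8, 0, 0, 0], [0, 0.2, -0.8, 0, 0, 0], [0, 0, -0.8, 0, 0, 0], [0, 0, -0.8, 0, 0, 0], [0, 0, -0.7, 0, 0, 0], [0, 0, 0, 0, 0, 0]]])

```text
time: 3.85
position: [0.5166, 0.0028, 0.306]
tool_rot: [0.788, 0.616, -0.001, -0.001]
ft_force: [0.1, -1.5, -0.0]
grip_width: 0.0005
```

```bash
python3 - <<'E'
from h import *
from rig import robot,camera
o=robot.get_obs();print(o['time'],o['position'],o['tool_rot'],o['ft_force'])
cv2.imwrite('pics/s2.png',camera('side')[:,:,::-1]);cv2.imwrite('pics/t3.png',camera('top')[:,:,::-1])
E
```

```text
3.85 [0.51659311 0.00277785 0.30597188] [ 0.78766865  0.61609681 -0.0012047  -0.00117011] [ 0.06942674 -1.54271798 -0.01575977]
```

View pics/s2.png

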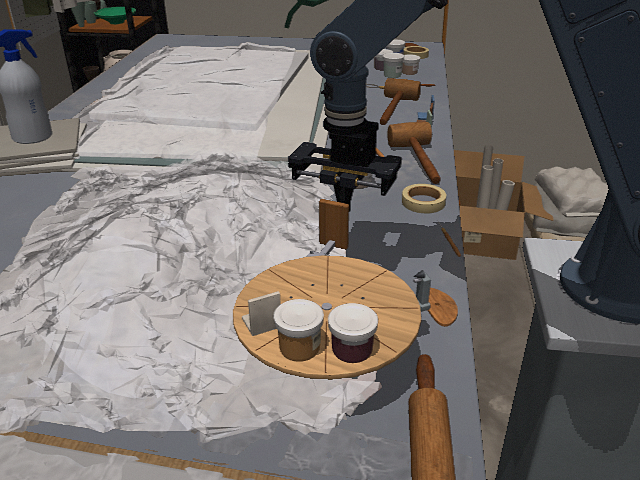

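View pics/t3.png

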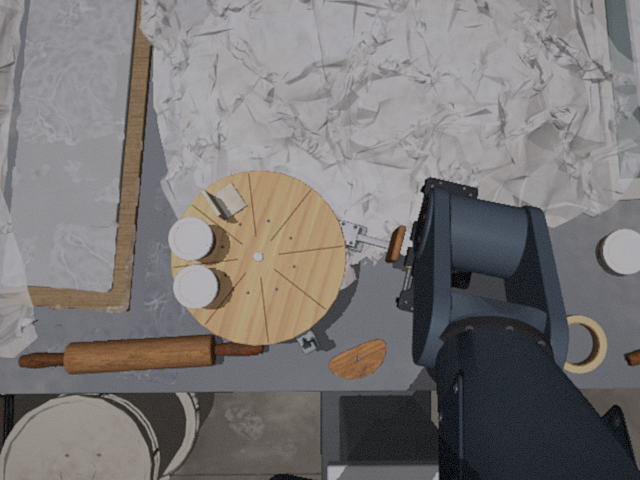

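Gripper (side image, around (345,190)) stands just behind the plate and centred on it. Starting the first stroke.

Emit:
drive_tool(plan=[[[0.08, 0.3, 0, 0, 0, 0], [0.08, 0.3, 0, 0, 0, 0], [0.06, 0.24, 0, 0, 0, 0], [0.06, 0.24, 0, 0, 0, 0], [0.06, 0.24, 0, 0, 0, 0], [0.06, 0.24, 0, 0, 0, 0], [0.06, 0.24, 0, 0, 0, 0], [0.06, 0.24, 0, 0, 0, 0]]])

```text
time: 4.95
position: [0.5303, 0.0541, 0.3074]
tool_rot: [0.787, 0.617, -0.0, 0.001]
ft_force: [-1.0, -8.0, 1.1]
grip_width: 0.0006
```

Emit:
drive_tool(plan=[[[0.05, 0.2, 0, 0, 0, 0], [0.05, 0.2, 0, 0, 0, 0], [0.05, 0.2, 0, 0, 0, 0]]])

```text
time: 5.32
position: [0.5342, 0.0686, 0.3074]
tool_rot: [0.787, 0.617, -0.0, 0.002]
ft_force: [0.0, -8.4, 1.6]
grip_width: 0.0001
```

Emit:
drive_tool(plan=[[[0.05, 0.2, 0, 0, 0, 0], [0.05, 0.2, 0, 0, 0, 0], [0.05, 0.2, 0, 0, 0, 0]]])

```text
time: 5.7
position: [0.5379, 0.0816, 0.3075]
tool_rot: [0.786, 0.618, -0.003, 0.004]
ft_force: [-3.9, -29.8, 4.1]
grip_width: 0.0004
```

Emit:
drive_tool(plan=[[[0.03, 0.12, 0, 0, 0, 0], [0, 0, 0, 0, 0, 0]]])

```text
time: 5.95
position: [0.5382, 0.0822, 0.3076]
tool_rot: [0.786, 0.618, -0.005, 0.005]
ft_force: [-4.1, -30.3, 4.4]
grip_width: 0.0005
```

At the stop, the force jumped from 8 to 30 N at TCP y = 0.082. Retracting to let the bar spring back.

Emit:
drive_tool(plan=[[[-0.08, -0.32, 0, 0, 0, 0], [-0.08, -0.32, 0, 0, 0, 0], [-0.08, -0.32, 0, 0, 0, 0], [-0.08, -0.32, 0, 0, 0, 0], [-0.08, -0.32, 0, 0, 0, 0], [-0.08, -0.32, 0, 0, 0, 0], [-0.08, -0.32, 0, 0, 0, 0], [-0.09, -0.36, 0, 0, 0, 0]]])

```text
time: 6.95
position: [0.5216, 0.0224, 0.3071]
tool_rot: [0.787, 0.617, 0.0, -0.0]
ft_force: [-0.4, -0.6, -0.3]
grip_width: 0.0004
```

Emit:
drive_tool(plan=[[[0, 0, 0, 0, 0, 0], [0, 0, 0, 0, 0, 0]]])

```text
time: 7.2
position: [0.522, 0.0227, 0.3072]
tool_rot: [0.787, 0.616, 0.0, -0.0]
ft_force: [0.4, 0.2, 0.7]
grip_width: 0.0004
```

```bash
python3 - <<'E'
from h import *
from rig import robot,camera
o=robot.get_obs();print(o['time'],o['position'],o['ft_force'])
s=camera('side')[:,:,::-1];t=camera('top')[:,:,::-1]
cv2.imwrite('pics/c4.png',np.hstack([cv2.resize(t[160:360,160:420],(520,400)),cv2.resize(s[185:385,225:465],(280,400))])[:,:800])
E
```

```text
7.2 [0.52197066 0.02269859 0.30720542] [0.42747921 0.17361717 0.65574069]
```

View pics/c4.png

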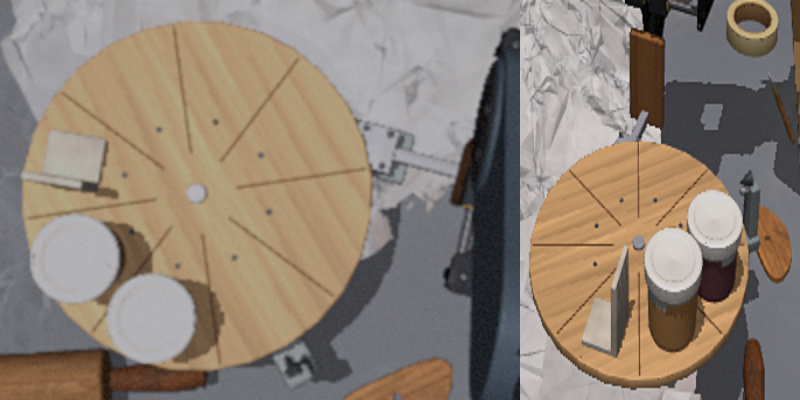

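Picture: the table has turned exactly one tooth, with the tile now at (70,160), the lines back on the same places, and the plate back out. Second stroke.

Emit:
drive_tool(plan=[[[0.07, 0.28, 0, 0, 0, 0], [0.06, 0.24, 0, 0, 0, 0], [0.06, 0.24, 0, 0, 0, 0], [0.06, 0.24, 0, 0, 0, 0], [0.06, 0.24, 0, 0, 0, 0], [0.06, 0.24, 0, 0, 0, 0], [0.06, 0.24, 0, 0, 0, 0], [0.06, 0.24, 0, 0, 0, 0]]])

```text
time: 8.3
position: [0.5348, 0.0706, 0.3073]
tool_rot: [0.787, 0.617, -0.001, 0.002]
ft_force: [1.6, -9.8, -1.4]
grip_width: 0.0001
```

Emit:
drive_tool(plan=[[[0.05, 0.2, 0, 0, 0, 0], [0.05, 0.2, 0, 0, 0, 0], [0.05, 0.2, 0, 0, 0, 0], [0, 0, 0, 0, 0, 0]]])

```text
time: 8.8
position: [0.5381, 0.0819, 0.3074]
tool_rot: [0.786, 0.618, -0.005, 0.004]
ft_force: [-1.7, -27.7, 2.6]
grip_width: 0.0003
```

Emit:
drive_tool(plan=[[[-0.08, -0.32, 0, 0, 0, 0], [-0.08, -0.32, 0, 0, 0, 0], [-0.08, -0.32, 0, 0, 0, 0], [-0.08, -0.32, 0, 0, 0, 0], [-0.08, -0.32, 0, 0, 0, 0], [-0.08, -0.32, 0, 0, 0, 0], [-0.08, -0.32, 0, 0, 0, 0], [-0.08, -0.32, 0, 0, 0, 0]]])

```text
time: 9.8
position: [0.5216, 0.0224, 0.3071]
tool_rot: [0.787, 0.617, 0.0, -0.0]
ft_force: [-0.9, 0.6, -0.4]
grip_width: 0.0006
```

Emit:
drive_tool(plan=[[[0, 0, 0, 0, 0, 0], [0, 0, 0, 0, 0, 0]]])

```text
time: 10.05
position: [0.5219, 0.0227, 0.3072]
tool_rot: [0.787, 0.616, 0.0, -0.0]
ft_force: [-0.4, 0.1, -0.1]
grip_width: 0.0007
```

```bash
python3 - <<'E'
from h import *
from rig import robot,camera
o=robot.get_obs();print(o['time'],o['position'],o['ft_force'])
s=camera('side')[:,:,::-1];t=camera('top')[:,:,::-1]
cv2.imwrite('pics/c5.png',np.hstack([cv2.resize(t[160:360,160:420],(520,400)),cv2.resize(s[185:385,225:465],(280,400))])[:,:800])
E
```

```text
10.05 [0.52193598 0.02272633 0.30719048] [-0.44130323  0.14558168 -0.12417456]
```

View pics/c5.png

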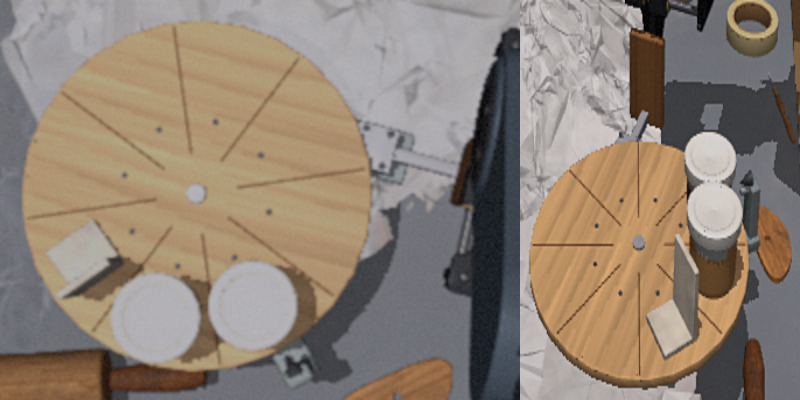

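The second tooth went cleanly, with the tile at (85,257) and two more to go. Same stroke again.

Emit:
drive_tool(plan=[[[0.07, 0.28, 0, 0, 0, 0], [0.06, 0.24, 0, 0, 0, 0], [0.06, 0.24, 0, 0, 0, 0], [0.06, 0.24, 0, 0, 0, 0], [0.06, 0.24, 0, 0, 0, 0], [0.06, 0.24, 0, 0, 0, 0], [0.06, 0.24, 0, 0, 0, 0], [0.06, 0.24, 0, 0, 0, 0]]])

```text
time: 11.15
position: [0.5348, 0.0706, 0.3073]
tool_rot: [0.787, 0.617, -0.001, 0.002]
ft_force: [1.1, -11.3, -1.0]
grip_width: 0.0005
```

Emit:
drive_tool(plan=[[[0.05, 0.2, 0, 0, 0, 0], [0.05, 0.2, 0, 0, 0, 0], [0.05, 0.2, 0, 0, 0, 0], [0, 0, 0, 0, 0, 0]]])

```text
time: 11.65
position: [0.5381, 0.0819, 0.3074]
tool_rot: [0.786, 0.618, -0.005, 0.004]
ft_force: [-2.0, -27.6, 1.6]
grip_width: 0.0008
```

Emit:
drive_tool(plan=[[[-0.08, -0.32, 0, 0, 0, 0], [-0.08, -0.32, 0, 0, 0, 0], [-0.08, -0.32, 0, 0, 0, 0], [-0.08, -0.32, 0, 0, 0, 0], [-0.08, -0.32, 0, 0, 0, 0], [-0.08, -0.32, 0, 0, 0, 0], [-0.08, -0.32, 0, 0, 0, 0], [-0.08, -0.32, 0, 0, 0, 0]]])

```text
time: 12.65
position: [0.5216, 0.0224, 0.3071]
tool_rot: [0.787, 0.617, 0.0, -0.0]
ft_force: [-0.6, 0.3, -0.3]
grip_width: 0.0006
```

Emit:
drive_tool(plan=[[[0, 0, 0, 0, 0, 0], [0, 0, 0, 0, 0, 0]]])

```text
time: 12.9
position: [0.5219, 0.0227, 0.3072]
tool_rot: [0.787, 0.617, 0.0, -0.0]
ft_force: [0.1, -0.7, -0.2]
grip_width: 0.0007
```

```bash
python3 - <<'E'
from h import *
from rig import robot,camera
o=robot.get_obs();print(o['time'],o['position'],o['ft_force'])
s=camera('side')[:,:,::-1];t=camera('top')[:,:,::-1]
cv2.imwrite('pics/c6.png',np.hstack([cv2.resize(t[160:360,160:420],(520,400)),cv2.resize(s[185:385,225:465],(280,400))])[:,:800])
E
```

```text
12.9 [0.52192343 0.02274449 0.30720838] [ 0.08656723 -0.71835737 -0.18164783]
```

View pics/c6.png

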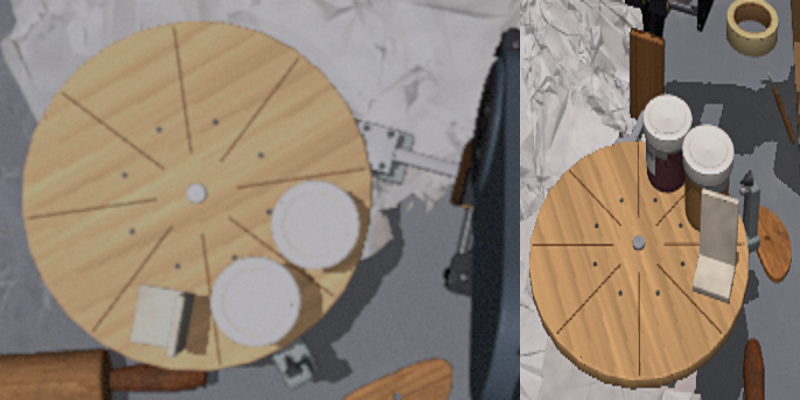

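The third tooth is done, with the tile at (160,318), one station before the pointer. Fourth and last stroke, then a further retreat.

Emit:
drive_tool(plan=[[[0.07, 0.28, 0, 0, 0, 0], [0.06, 0.24, 0, 0, 0, 0], [0.06, 0.24, 0, 0, 0, 0], [0.06, 0.24, 0, 0, 0, 0], [0.06, 0.24, 0, 0, 0, 0], [0.06, 0.24, 0, 0, 0, 0], [0.06, 0.24, 0, 0, 0, 0], [0.06, 0.24, 0, 0, 0, 0]]])

```text
time: 14.0
position: [0.5348, 0.0706, 0.3073]
tool_rot: [0.787, 0.617, -0.001, 0.002]
ft_force: [1.3, -9.9, -1.7]
grip_width: 0.0005
```

Emit:
drive_tool(plan=[[[0.05, 0.2, 0, 0, 0, 0], [0.05, 0.2, 0, 0, 0, 0], [0.05, 0.2, 0, 0, 0, 0], [0, 0, 0, 0, 0, 0]]])

```text
time: 14.5
position: [0.5381, 0.0819, 0.3074]
tool_rot: [0.786, 0.618, -0.005, 0.004]
ft_force: [-1.6, -27.0, 2.2]
grip_width: 0.0004
```

Emit:
drive_tool(plan=[[[-0.08, -0.32, 0, 0, 0, 0], [-0.08, -0.32, 0, 0, 0, 0], [-0.08, -0.32, 0, 0, 0, 0], [-0.08, -0.32, 0, 0, 0, 0], [-0.08, -0.32, 0, 0, 0, 0], [-0.08, -0.32, 0, 0, 0, 0], [-0.08, -0.32, 0, 0, 0, 0], [-0.08, -0.32, 0, 0, 0, 0]]])

```text
time: 15.5
position: [0.5217, 0.0224, 0.3071]
tool_rot: [0.787, 0.617, 0.0, -0.0]
ft_force: [0.1, 0.7, -0.0]
grip_width: 0.0003
```

Emit:
drive_tool(plan=[[[-0.08, -0.32, 0, 0, 0, 0], [-0.08, -0.32, 0, 0, 0, 0], [-0.08, -0.32, 0, 0, 0, 0], [0, 0, 0, 0, 0, 0], [0, 0, 0, 0, 0, 0], [0, 0, 0, 0, 0, 0]]])

```text
time: 16.25
position: [0.516, -0.0011, 0.3072]
tool_rot: [0.787, 0.617, 0.0, -0.0]
ft_force: [0.3, -0.2, 0.3]
grip_width: 0.0004
```

```bash
python3 - <<'E'
from h import *
from rig import robot,camera
o=robot.get_obs();print(o['time'],o['position'],o['ft_force'])
s=camera('side')[:,:,::-1];t=camera('top')[:,:,::-1]
cv2.imwrite('pics/t7.png',t)
cv2.imwrite('pics/c7.png',np.hstack([cv2.resize(t[160:360,160:420],(520,400)),cv2.resize(s[185:385,225:465],(280,400))])[:,:800])
E
```

```text
16.25 [ 0.51595286 -0.00113445  0.30724451] [ 0.25380875 -0.22247093  0.28478131]
```

View pics/c7.png

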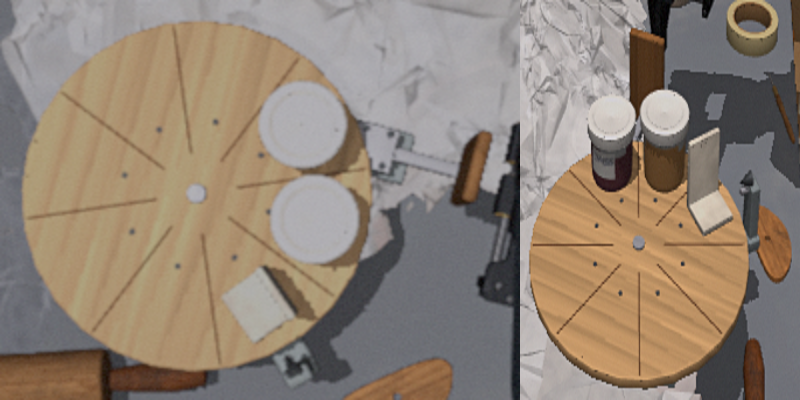

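```bash
python3 - <<'E'
from h import *
C=np.array([.5119,.2684])
a=np.radians(-149);ps=C+.1*np.array([np.cos(a),np.sin(a)])
tl=ray('top',160+262/2,160+303/2,.118)[:2];print(ps,tl,np.linalg.norm(ps-tl))
a0=cv2.imread('pics/top0.png');a1=cv2.imread('pics/t7.png')
for im in(a0,a1):
    h=cv2.cvtColor(im[215:275,380:410],cv2.COLOR_BGR2HSV);m=cv2.inRange(h,(5,110,60),(20,255,255));print(np.argwhere(m).mean(0),m.sum()/255)
E
```

```text
[0.42618327 0.21689619] [0.42461759 0.21529009] 0.0022429723894554104
[28.22177419 17.69354839] 248.0
[28.53639847 17.70881226] 261.0
```

The tile is about 2 mm from the pointer station, the plate is back at its rest place, and all three pieces are upright. Handing in.

```bash
python3 -c "
from rig import robot
print(robot.hand_in())"
```

```text
the job is handed in; nothing more can be done
None
```

The tile now stands at the pointer, and I handed the job in at about 16 s of the 48 s allowed; the hand-in reported no verdict. It started four teeth before the pointer, so I pushed the hand plate four times with the closed fingers. Each push ran at about 40–50 mm/s to the solid stop, where the force rose from about 10 N to 27–30 N. After each push I let the bar spring back.

**Last checks:**
- **Tile:** its middle measured about 2 mm from the pointer station (22 mm is allowed). I read this from one top view, by eye.
- **Push bar:** the plate was back at its rest place, within 0.5 pixel of the first picture.
- **Standing and clear:** the tile and both tubs were upright on the table. The gripper had backed clear of the plate, with no force on the wrist.

One small disagreement: before the first push, the side and top views differed by about 5 mm on where the plate's outer edge was. The jump in force at the stop settled it, and no check failed.

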